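Uncover the grinder's grease pump and hold its plunger drawn

TASK

Lift the orange splash hood off the grease pump without dropping it, hang it upright astride the wooden rail, one flap down each side, and let go of it there. Then grip the pump's wooden handle and draw the plunger straight up, without wrenching it sideways in its bore, until the whole yellow band stands clear above the green block while none of the red band below it comes out, and finish while still holding the plunger there. Leave the sharpening stone, the oil tin and the bowl where they stand.

Things in the scene. Friction and masses are not known exactly. Their poses are not given: they have to be found in the camera images.
- block: Grease pump: upright green block, 80 x 80 mm, 110 mm high, fixed to the bench on a 120 x 120 x 12 mm steel foot. Origin at the centre of its underside, z up, x and y along its sides. The plunger stands in a vertical bore in the middle of its top.
- bore (a point): Centre of the bore's mouth, in the middle of the block's top face, 110 mm above the bench. Bore 17.4 mm in diameter, 100 mm deep.
- plunger: Loose steel plunger, 0.2 to 0.4 kg, axis z up. Origin on the axis at its collar's underside, which starts resting on the block's top. Above: collar 28 mm wide, 6 mm thick; round wooden handle 24 mm in diameter, from 6 to 58 mm. Below: rod 16 mm in diameter, 90 mm long; yellow band 30 to 40 mm below the origin, red 62 to 86 mm. No spring; it slides back down if let go.
- plunger_tip (a point): Lower end of the plunger's rod, on its axis, 90 mm below its origin.
- hood: Loose orange sheet hood, 0.16 kg, an upside-down U open at both y ends. Origin: centre of the underside of its roof, z up. Roof 62 (x) by 60 mm (y), 4 mm thick; 4 mm flaps at x = +-29 mm (54 mm apart inside) reach 70 mm below. Black grip tab on the roof: 12 mm thick (x), 44 mm long (y), 4 to 36 mm above the origin. Starts standing on the block's top on its flaps, over the plunger's handle.
- rail: Drip rail: flat wooden bar along its y, 240 mm long, 30 mm wide (x), 20 mm thick, top 150 mm above the bench, on two 14 mm steel posts 108 mm either side of the middle with low feet. Fixed. Origin on the bench under its middle, z up.
- rail_top (a point): Middle of the rail's flat top face, 150 mm above the bench, axes as the rail's.
- stone: Bystander: grey sharpening stone on a dark wooden base, 60 x 170 mm, 36 mm high, loose. Origin at the centre of its underside, long side along its y.
- oil_tin: Bystander: closed oil tin with a blue label, 54 mm in diameter, 95 mm high, loose. Origin at the centre of its underside.
- bowl: Bystander: small terracotta bowl, 100 mm across, 45 mm high, loose. Origin at the centre of its underside.

How it is judged:
On the way, in this order (a step that is already met when the one before it is completed fails the run):
1. the hood hangs upright astride the rail, let go (z of hood in the frame of rail_top between -0.004 and 0.006 m and x of hood in the frame of rail_top between -0.014 and 0.014 m and y of hood in the frame of rail_top between -0.1 and 0.1 m and angle between the y axis of hood and the y axis of rail, either way round below 0.3 rad and angle between hood's own z axis and vertical below 0.15 rad and contact force between hood and rail above 0.4 N and contact force between hood and the fingers below 0.05 N and linear speed of hood below 0.02 m/s), for 0.3 s.
2. the plunger is gripped and drawn until the yellow band is clear and the red still hidden (z of plunger in the frame of bore between 0.04 and 0.062 m and angle between plunger's own z axis and vertical below 0.06 rad and horizontal distance between plunger_tip and bore below 0.004 m and contact force between the fingers and plunger above 2 N and linear speed of plunger below 0.01 m/s), for 0.2 s.
At the end, for the whole second after the job is handed in: Fingers hold the plunger at rest, collar 40 to 62 mm above the block, rod upright within 0.06 rad, tip in the bore. Hood untouched astride the rail: upright within 0.15 rad, in line within 0.3 rad, within 100 mm of its middle. Stone, tin and bowl within 30 mm of their places (all of step 1 and all of step 2 and distance of each of stone, oil_tin, bowl from where it was at the start of the episode below 0.03 m); the arm keeps its last pose, push and grip.
It fails at once if the plunger is drawn so far that the red band comes out (z of plunger in the frame of bore above 0.064 m).
It fails at once if the plunger is wrenched against its bore (over 40 N) (contact force between plunger and block above 40 N).
It fails at once if the hood is dropped (height (world z) of hood below 0.1 m).
It fails at once if the stone, the tin or the bowl is pushed away (distance of any of stone, oil_tin, bowl from where it was at the start of the episode above 0.03 m).
It also fails if it takes over 56 s, if anything falls off the work surface, if the arm or the gripper's body presses on something with over 40 N, if the wrist force passes 120 N, or if a joint passes its speed limit or range.

ROBOT

A 6-joint arm with a two-finger parallel gripper is mounted at the origin on the work surface. World frame = base frame: x ahead of the robot, y to its left, z up, the work surface at z = 0. Lengths are in m, angles in rad, forces in N, time in s.
With the tool pointing down it reaches from about 0.225 to 0.875 m from the base axis. Payload 3.4 kg.
Tool frame: the origin (TCP) lies at the very end of the fingers, on their centre line; the grasp point (between the pads) lies behind it (manip.grasp_offset is the z of the grasp point in the tool frame, in m); z points along the fingers, y is the line along which they close (so a half turn about z gives the same grasp; the last joint's range is limited). The gripper opens to 85 mm and grips with 20 to 120 N. Pads are 22 mm wide; open, the fingers measure 114 mm over their backs; the gripper's body (76 mm by 85 mm) begins 54 mm behind the grasp point. The pads swing forward as they close: fully open they stand 13 mm farther back than shut.
Start: joints at [1.102, 0.276, 1.505, -0, 1.361, -0.121], TCP at [0.196, 0.541, 0.231] pointing down, gripper open.
Joint ranges: [-2.89, 2.89], [-0.75, 2.08], [0.22, 2.7], [-1.18, 4.32], [0.11, 2.71], [-2.7, 2.7]. Speed limits (rad/s): [2.57, 2.57, 3.14, 3.14, 3.14, 3.14].

INTERFACE

Orientations are given as a unit quaternion [w, x, y, z].
In Python, from rig import manip gives the robot as it stands.
- The arm moves only by the shell command python3 -m pendant 'ROWS' [FORCE]. ROWS is JSON, a list of rows, each an object of numbers: "dx", "dy", "dz": the shift along the tool's x, y, z in m; "rx", "ry", "rz": the turn, a rotation vector about the tool's x, y, z in degrees; "hand": the finger opening in m, from 0 to 0.0854. In form: [{"dx": .., "dy": .., "dz": .., "rx": .., "ry": .., "rz": .., "hand": ..}, ...]. A call has 1 to 12 rows; each row shifts and turns the commanded pose from where the row before left it, along the tool's axes as they then stand; what a row does not reach is not made up. A row lasts 1/12 s, in which the tool goes at most 41.7 mm and 7.16 degrees, less where a joint would pass 70% of its speed; a pose out of reach is approached as far as the arm can. A call is refused whole if a number of a shift passes 0.0417 or a number of a turn 7.16, either way. A call with a gripper value outside its range is refused whole. The fingers move at their own pace and stop on an object; FORCE is the grip in N (left out, the last holds). Time passes only in rows, so rows that do not move let the fingers close. It gives the time, the measured TCP pose, the force, the opening and the grip force at its end, in the units of the state.
- manip.get_state(): the state, without advancing time (a new reading comes with each control period).
- manip.get_image(name): name is "scene" or "side" or "wrist"; returns a dict with "frame" (400x640x3 uint8, red, green, blue), "fx", "fy", "cx", "cy" (pixels), "distortion" ([k1, k2, p1, p2, k3] as OpenCV has them; the pictures are not rectified), "position" and "attitude" of the camera in the world; the wrist camera has in their place "mount" (4x4, takes a point from camera to tool coordinates, whose origin is the TCP and whose axes are the flange's). Camera axes: x right, y up, looking along -z (the intrinsics and any distortion apply to the point x, -y, -z); pixel columns grow to the right and rows downward; lengths in m; the calibration is good to about 2 mm. A picture is of the moment at which its call begins: read the wrist's pose just before it. There is no depth.
- manip.sign_off(): hands the job in; it is judged then, once.
The state is a dict: "clock": time; "qpos": joint angles; "qd": joint speeds; "effort": joint torques, N m; "position": TCP position; "ee_rot": TCP orientation; "contact_force": force on the tool from outside, world axes, zero at the start; "moment": the same for the moment, N m; "width": finger opening in m; "gripper_force": force on a finger pad.
Only numpy, scipy, OpenCV 4.12 (cv2) and the standard library are available. Lean on these libraries where they do the work, as an engineer would, in place of code of your own. Each camera call takes 0.05 s, during which the arm holds its last target. There are 200 camera calls.

## Working session

There is one attempt and no reset: what is moved stays moved. The work goes in short steps, Python scripts to look and compute and a shell command to move; the robot and the scene stay as the last step left them, time stands still between calls to the robot, and variables do not carry over. Pictures are saved under pics/ and viewed, at most 13 in all, crops included, and the job is handed in when it is done.

```bash
mkdir -p pics; ls; cat > h.py <<'E'
import numpy as np, cv2
from rig import manip
from scipy.spatial.transform import Rotation as R
def q2R(q): return R.from_quat([q[1],q[2],q[3],q[0]]).as_matrix()
def ray(im,uv,pose=None):
    K=np.array([[im['fx'],0,im['cx']],[0,im['fy'],im['cy']],[0,0,1.]])
    p=cv2.undistortPoints(np.array(uv,float).reshape(-1,1,2),K,np.array(im['distortion'],float))[:,0]
    d=np.c_[p[:,0],-p[:,1],-np.ones(len(p))]
    if pose is None: M=np.array(im['attitude']); M=q2R(M) if M.size==4 else M; o=np.array(im['position'])
    else:
        T=np.eye(4);T[:3,:3]=q2R(pose['ee_rot']);T[:3,3]=pose['position'];T=T@np.array(im['mount']);M=T[:3,:3];o=T[:3,3]
    return o,d@M.T
def plane(im,uv,z,pose=None):
    o,d=ray(im,uv,pose); return o+d*((z-o[2])/d[:,2])[:,None]
E
python3 - <<'E'
from h import *
s=manip.get_state();print(s,manip.grasp_offset)
for n in('scene','side','wrist'):
    im=manip.get_image(n);cv2.imwrite(f'pics/{n}0.png',im['frame'][:,:,::-1]);print(n,{k:v for k,v in im.items() if k!='frame'})
E
```

```text
pics
{'clock': 0.0, 'qpos': array([ 1.10198665e+00,  2.76608641e-01,  1.50614121e+00,  6.70132228e-06,
        1.36071390e+00, -1.20987560e-01]), 'qd': array([ 4.18204176e-04, -8.13995394e-05,  1.41457210e-03, -1.16910079e-03,
       -1.11618644e-03, -1.73818530e-03]), 'effort': array([-2.33057901e-03, -4.16775978e+01, -2.45803016e+01, -8.34677053e-05,
        1.08040767e-02,  6.09399677e-06]), 'position': array([0.1957414 , 0.5400869 , 0.23042873]), 'ee_rot': array([-2.75044633e-04,  1.73036340e-01,  9.84914996e-01, -8.94207671e-04]), 'contact_force': array([0.53524344, 0.3548462 , 0.96667545]), 'moment': array([-0.01249449,  0.04028321,  0.06051694]), 'gripper_force': 0.0, 'width': 0.08522943778496601} -0.0187
scene {'fx': 507.52377085428924, 'fy': 507.52377085428924, 'cx': 311.85392860431926, 'cy': 185.52859489447158, 'distortion': array([-0.10721093,  0.        ,  0.        ,  0.        ,  0.        ]), 'position': array([ 1.36256567, -0.05124318,  1.08797137]), 'attitude': array([0.69347171, 0.2426825 , 0.22018516, 0.64165465])}
side {'fx': 508.1057006112282, 'fy': 508.1057006112282, 'cx': 316.5740002670668, 'cy': 189.53286230267955, 'distortion': array([-0.11702725,  0.        ,  0.        ,  0.        ,  0.        ]), 'position': array([ 0.49248833, -0.95689828,  0.67934605]), 'attitude': array([ 0.86779516,  0.49443502, -0.02271419, -0.04415468])}
wrist {'fx': 313.29678418738007, 'fy': 313.29678418738007, 'cx': 317.19567674528673, 'cy': 196.30544074231773, 'distortion': array([-0.05211431,  0.        ,  0.        ,  0.        ,  0.        ]), 'mount': array([[-3.14673506e-04,  9.55453238e-01,  2.95142357e-01,
         7.56449525e-02],
       [ 9.99998880e-01,  7.32547178e-04, -1.30527324e-03,
        -8.39925148e-04],
       [-1.46333324e-03,  2.95141616e-01, -9.55452398e-01,
        -1.40994453e-01],
       [ 0.00000000e+00,  0.00000000e+00,  0.00000000e+00,
         1.00000000e+00]])}
```

View pics/scene0.png

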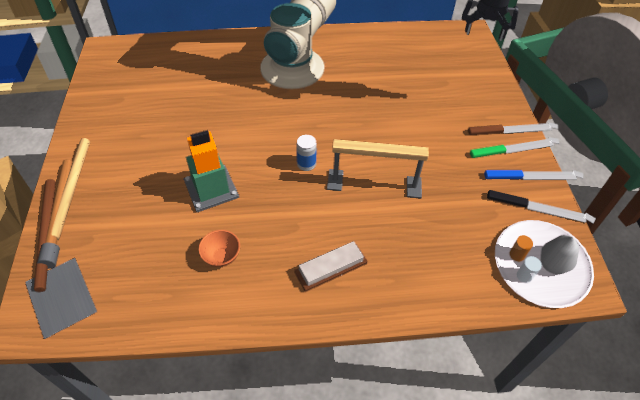

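View pics/side0.png

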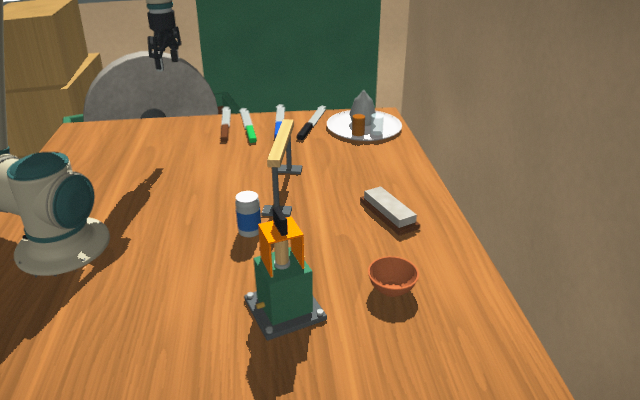

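The scene view shows the hood on the pump at about (205,155), the rail's top from (333,148) to (428,154), the tin at (306,152), the bowl at (218,249) and the stone at (331,265). In the side view the hood is at about (281,235) with its tab at (280,218), and the rail runs from (281,125) to (280,165). I'll enlarge these areas.

```bash
python3 - <<'E'
from h import *
a=cv2.imread('pics/scene0.png');b=cv2.imread('pics/side0.png')
f=lambda i,x,y:cv2.resize(i[y:y+75,x:x+100],(400,300),interpolation=cv2.INTER_CUBIC)
cv2.imwrite('pics/c.png',np.vstack([np.hstack([f(a,160,125),f(a,330,120)]),np.hstack([f(b,235,200),f(b,235,110)])]))
E
```

```text
(no output)
```

View pics/c.png

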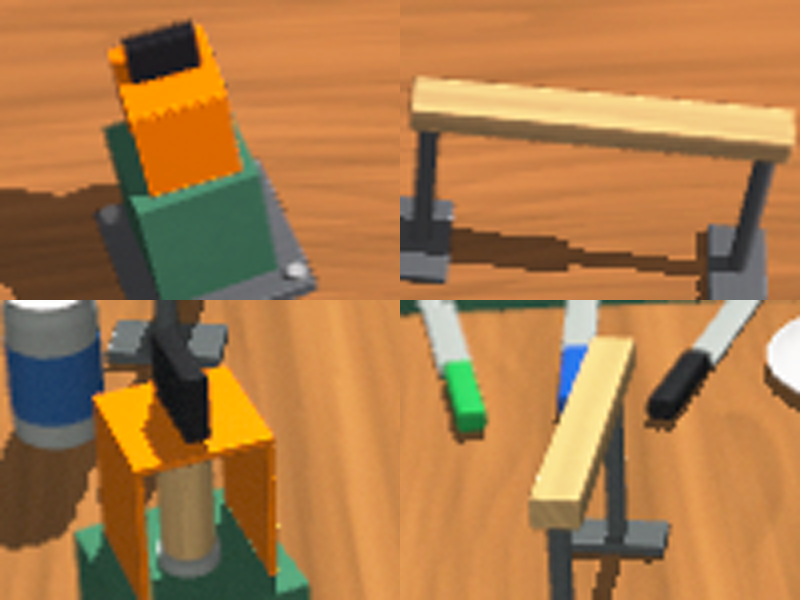

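```bash
cat > m.py <<'E'
from h import *
sc=manip.get_image('scene');sd=manip.get_image('side')
def rep(n,im,off,pts,z):
    p=plane(im,np.array(pts,float)/4+off-.375,z);c=p.mean(0)
    print(n,'c',c.round(4));print(p.round(4)[:,:2].tolist())
    for i in range(len(p)):
        e=p[(i+1)%len(p)]-p[i];print('  L %.4f ang %.1f'%(np.hypot(e[0],e[1]),np.degrees(np.arctan2(e[1],e[0]))))
rep('hood sc',sc,(160,125),[(132,118),(227,95),(207,27),(110,55)],.184)
rep('hood sd',sd,(235,200),[(95,97),(135,172),(273,137),(234,68)],.184)
rep('tab sd',sd,(235,200),[(154,50),(185,82),(207,75),(175,40)],.216)
rep('tab sc',sc,(160,125),[(130,60),(197,42),(192,22),(124,40)],.2)
rep('rail sd',sd,(235,110),[(192,38),(236,40),(183,202),(132,200)],.15)
rep('rail sc',sc,(330,120),[(15,78),(395,110),(388,140),(13,106)],.15)
for n,im in(('sc',sc),('sd',sd)):
    hsv=cv2.cvtColor(im['frame'],cv2.COLOR_RGB2HSV)
    m=cv2.inRange(hsv,(100,120,60),(125,255,255));
    k,l,st,ce=cv2.connectedComponentsWithStats(m)
    for i in range(1,k):
        if st[i,4]>60: print(n,'blue',ce[i],st[i],plane(im,[ce[i]],.045)[0].round(3))
print('bowl',plane(sc,[[218,249]],.03),plane(sd,[[393,275]],.03),'stone',plane(sc,[[331,262]],.03),plane(sd,[[390,208]],.03))
E
python3 m.py
```

```text
hood sc c [ 0.5005 -0.2461  0.184 ]
[[0.5356, -0.2663], [0.5213, -0.2099], [0.4628, -0.2246], [0.4821, -0.2836]]
  L 0.0582 ang 104.2
  L 0.0604 ang -165.9
  L 0.0620 ang -71.9
  L 0.0562 ang 17.9
hood sd c [ 0.4999 -0.2493  0.184 ]
[[0.4621, -0.2301], [0.4783, -0.2859], [0.5361, -0.2673], [0.523, -0.2138]]
  L 0.0581 ang -73.9
  L 0.0607 ang 17.8
  L 0.0550 ang 103.7
  L 0.0630 ang -165.1
tab sd c [ 0.4992 -0.2547  0.216 ]
[[0.4887, -0.2449], [0.5006, -0.27], [0.5098, -0.2658], [0.4977, -0.2381]]
  L 0.0278 ang -64.6
  L 0.0101 ang 24.5
  L 0.0302 ang 113.6
  L 0.0112 ang -143.0
tab sc c [ 0.4883 -0.2492  0.2   ]
[[0.5029, -0.267], [0.491, -0.2271], [0.4737, -0.231], [0.4857, -0.2718]]
  L 0.0416 ang 106.6
  L 0.0178 ang -167.3
  L 0.0426 ang -73.6
  L 0.0178 ang 15.8
rail sd c [0.5176 0.1895 0.15  ]
[[0.525, 0.309], [0.5541, 0.3023], [0.5101, 0.0705], [0.4813, 0.0761]]
  L 0.0299 ang -13.1
  L 0.2359 ang -100.7
  L 0.0293 ang 168.9
  L 0.2370 ang 79.4
rail sc c [0.5146 0.1946 0.15  ]
[[0.4802, 0.0798], [0.5247, 0.3165], [0.5494, 0.3064], [0.5042, 0.0759]]
  L 0.2409 ang 79.4
  L 0.0267 ang -22.3
  L 0.2348 ang -101.1
  L 0.0242 ang 170.9
sc blue [189.02466871  14.23914373] [ 107    0  184   35 4905] [-0.284 -0.363  0.045]
sc blue [390.57126259  10.34120837] [ 325    0  131   23 2582] [-0.254  0.375  0.045]
sc blue [15.62167553 56.59175532] [   0   33   37   50 1504] [-0.1   -0.957  0.045]
sc blue [306.32631579 160.22631579] [297 153  19  14 190] [0.455 0.012 0.045]
sc blue [503.55820896 174.04477612] [485 170  39   9 335] [0.543 0.543 0.045]
sd blue [248.50140056 221.1372549 ] [237 208  24  23 357] [ 0.432 -0.013  0.045]
bowl [[ 0.7098827  -0.22104318  0.03      ]] [[ 0.7146288  -0.20952307  0.03      ]] stone [[0.76585788 0.04852074 0.03      ]] [[0.76239503 0.02946095 0.03      ]]
```

Both views agree to a few mm. The hood is at (0.500,-0.248), yaw about 16°, and the rail is at (0.516,0.191), yaw about -10.6°, with edge lengths that match the given sizes. First I'll turn and rise, then travel.

```bash
cat >> h.py <<'E'
def go(x,y,z,yaw):
    "tool-frame delta to a tool-down pose whose tool y has world angle yaw (deg, mod 180)"
    s=manip.get_state();M=q2R(s['ee_rot']);d=np.array([x,y,z])-s['position']
    c=np.degrees(np.arctan2(M[1,1],M[0,1]));t=(c-yaw+90)%180-90
    print('t %.2f pos %s yaw %.2f tilt %.2f  d_tool %s mm  rz %.2f  F %s w %.4f'%(s['clock'],s['position'].round(4),c,np.degrees(np.arccos(-M[2,2])),(M.T@d*1000).round(1),t,np.round(s['contact_force'],1),s['width']))
E
r='{"dz":-0.0055,"rz":6.75}'; true
python3 -m pendant '[{"dz":-0.006,"rz":6.75},{"dz":-0.006,"rz":6.75},{"dz":-0.006,"rz":6.75},{"dz":-0.006,"rz":6.75},{"dz":-0.006,"rz":6.75},{"dz":-0.006,"rz":6.75},{"dz":-0.006,"rz":6.75},{"dz":-0.006,"rz":6.75},{"dz":-0.006},{}]'
python3 -c "
from h import *
go(.5,-.248,.285,16)"
```

```text
t 0.25 pos [0.1959 0.5404 0.2309] yaw 70.07 tilt 0.05  d_tool [-554.6 -637.6  -53.6] mm  rz 54.07  F [ 0.1  0.  -0.1] w 0.0853invalid input
```

```bash
python3 -m pendant '[{"dz":-0.006,"rz":6.75},{"dz":-0.006,"rz":6.75},{"dz":-0.006,"rz":6.75},{"dz":-0.006,"rz":6.75},{"dz":-0.006,"rz":6.75},{"dz":-0.006,"rz":6.75},{"dz":-0.006,"rz":6.75},{"dz":-0.006,"rz":6.75},{"dz":-0.006},{"dz":0}]'
python3 -c "
from h import *
go(.5,-.248,.285,16)"
```

```text
t 0.25 pos [0.1959 0.5404 0.2309] yaw 70.07 tilt 0.05  d_tool [-554.6 -637.6  -53.6] mm  rz 54.07  F [ 0.1  0.  -0.1] w 0.0853invalid input
```

```bash
python3 -m pendant '[{"dx":0,"dy":0,"dz":-0.006,"rx":0,"ry":0,"rz":6.75,"hand":0.0854}]'; echo; python3 -m pendant '[{"dx":0,"dy":0,"dz":-0.006,"rx":0,"ry":0,"rz":6.75,"hand":0.085}]' 60
```

```text
clock: 0.33
position: [0.1956, 0.5398, 0.236]
ee_rot: [-0.0, 0.232, 0.973, -0.001]
contact_force: [-0.8, 0.0, 0.4]
width: 0.0853
gripper_force: 0.0

clock: 0.42
position: [0.1958, 0.5402, 0.2429]
ee_rot: [-0.0, 0.29, 0.957, -0.001]
contact_force: [-0.1, -0.1, 0.3]
width: 0.0849
gripper_force: 0.0
```

All keys are needed in each row.

```bash
python3 -m pendant '[{"dx":0,"dy":0,"dz":-0.01,"rx":0,"ry":0,"rz":6.75,"hand":0.085},{"dx":0,"dy":0,"dz":-0.01,"rx":0,"ry":0,"rz":6.75,"hand":0.085},{"dx":0,"dy":0,"dz":-0.01,"rx":0,"ry":0,"rz":6.75,"hand":0.085},{"dx":0,"dy":0,"dz":-0.01,"rx":0,"ry":0,"rz":6.75,"hand":0.085},{"dx":0,"dy":0,"dz":0,"rx":0,"ry":0,"rz":6.75,"hand":0.085},{"dx":0,"dy":0,"dz":0,"rx":0,"ry":0,"rz":6.75,"hand":0.085},{"dx":-0.03,"dy":0.003,"dz":0,"rx":0,"ry":0,"rz":0,"hand":0.085},{"dx":-0.035,"dy":0.003,"dz":0,"rx":0,"ry":0,"rz":0,"hand":0.085},{"dx":-0.035,"dy":0.003,"dz":0,"rx":0,"ry":0,"rz":0,"hand":0.085},{"dx":-0.035,"dy":0.003,"dz":0,"rx":0,"ry":0,"rz":0,"hand":0.085},{"dx":-0.035,"dy":0.003,"dz":0,"rx":0,"ry":0,"rz":0,"hand":0.085},{"dx":-0.035,"dy":0.003,"dz":0,"rx":0,"ry":0,"rz":0,"hand":0.085}]' >/dev/null
python3 -m pendant '[{"dx":-0.035,"dy":0.003,"dz":0,"rx":0,"ry":0,"rz":0,"hand":0.085},{"dx":-0.035,"dy":0.003,"dz":0,"rx":0,"ry":0,"rz":0,"hand":0.085},{"dx":-0.035,"dy":0.003,"dz":0,"rx":0,"ry":0,"rz":0,"hand":0.085},{"dx":-0.035,"dy":0.003,"dz":0,"rx":0,"ry":0,"rz":0,"hand":0.085},{"dx":-0.035,"dy":0.003,"dz":0,"rx":0,"ry":0,"rz":0,"hand":0.085},{"dx":-0.035,"dy":0.003,"dz":0,"rx":0,"ry":0,"rz":0,"hand":0.085},{"dx":-0.035,"dy":0.003,"dz":0,"rx":0,"ry":0,"rz":0,"hand":0.085},{"dx":-0.035,"dy":0.003,"dz":0,"rx":0,"ry":0,"rz":0,"hand":0.085},{"dx":-0.035,"dy":0.003,"dz":0,"rx":0,"ry":0,"rz":0,"hand":0.085},{"dx":-0.035,"dy":0.003,"dz":0,"rx":0,"ry":0,"rz":0,"hand":0.085},{"dx":-0.035,"dy":0.003,"dz":0,"rx":0,"ry":0,"rz":0,"hand":0.085},{"dx":0,"dy":0,"dz":0,"rx":0,"ry":0,"rz":0,"hand":0.085}]' >/dev/null
python3 -c "
from h import *
go(.5,-.248,.285,16)"
```

```text
t 2.42 pos [ 0.4108 -0.0178  0.2832] yaw 15.72 tilt 0.26  d_tool [-245.7   23.6   -0.7] mm  rz -0.28  F [ 0.1 -0.3  0.5] w 0.0849
```

```bash
python3 -m pendant '[{"dx":-0.035,"dy":0.003,"dz":0,"rx":0,"ry":0,"rz":0,"hand":0.085},{"dx":-0.035,"dy":0.003,"dz":0,"rx":0,"ry":0,"rz":0,"hand":0.085},{"dx":-0.035,"dy":0.003,"dz":0,"rx":0,"ry":0,"rz":0,"hand":0.085},{"dx":-0.035,"dy":0.003,"dz":0,"rx":0,"ry":0,"rz":0,"hand":0.085},{"dx":-0.035,"dy":0.004,"dz":0,"rx":0,"ry":0,"rz":0,"hand":0.085},{"dx":-0.035,"dy":0.004,"dz":0,"rx":0,"ry":0,"rz":0,"hand":0.085},{"dx":-0.025,"dy":0.003,"dz":0,"rx":0,"ry":0,"rz":0,"hand":0.085},{"dx":-0.011,"dy":0,"dz":0,"rx":0,"ry":0,"rz":0,"hand":0.085},{"dx":0,"dy":0,"dz":0,"rx":0,"ry":0,"rz":0,"hand":0.085},{"dx":0,"dy":0,"dz":0,"rx":0,"ry":0,"rz":0,"hand":0.085}]' >/dev/null
python3 -c "
from h import *
go(.5,-.248,.285,16)
im=manip.get_image('wrist');cv2.imwrite('pics/w1.png',im['frame'][:,:,::-1])"
```

```text
t 3.25 pos [ 0.498  -0.2412  0.2828] yaw 16.05 tilt 0.14  d_tool [-7.   0.  -2.2] mm  rz 0.05  F [-1.2 -0.4  0.2] w 0.0851
```

View pics/w1.png

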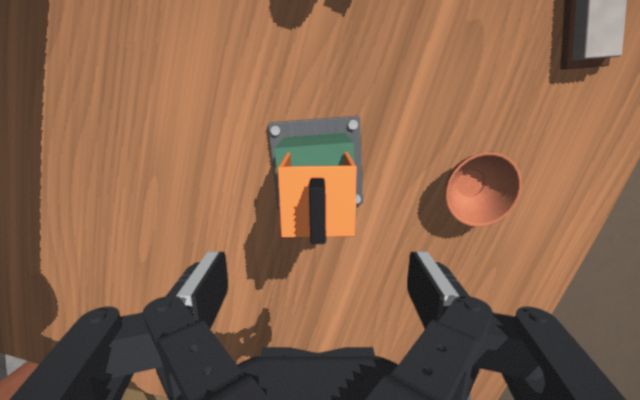

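The wrist view shows the roof at columns 278 to 356 and rows 167 to 237, square to the picture. The tab is at column 317, midway between the fingers. I'll measure the roof here as well.

```bash
python3 - <<'E'
from h import *
s=manip.get_state();im=manip.get_image('wrist')
p=plane(im,[(278,167),(355.5,167),(356,236.5),(281,237.5)],.184,s);print(p.round(4),p.mean(0).round(4))
print([round(float(np.linalg.norm(p[i]-p[i-1])),4) for i in range(4)])
t=plane(im,[(311,242),(324,242)],.216,s);print('tab near end',t.round(4))
go(.4995,-.248,.188,16)
E
```

```text
[[ 0.4609 -0.2251  0.184 ]
 [ 0.5191 -0.2084  0.184 ]
 [ 0.5379 -0.2644  0.184 ]
 [ 0.4778 -0.2827  0.184 ]] [ 0.4989 -0.2451  0.184 ]
[0.06, 0.0605, 0.0591, 0.0627]
tab near end [[ 0.4996 -0.2649  0.216 ]
 [ 0.5087 -0.2623  0.216 ]]
t 3.35 pos [ 0.4979 -0.2404  0.2834] yaw 16.13 tilt 0.08  d_tool [-7.9 -0.5 95.4] mm  rz 0.13  F [-0.1  0.7  0. ] w 0.0852
```

```bash
python3 -m pendant '[{"dx":-0.005,"dy":0,"dz":0.015,"rx":0,"ry":0,"rz":0,"hand":0.085},{"dx":0,"dy":0,"dz":0.02,"rx":0,"ry":0,"rz":0,"hand":0.085},{"dx":0,"dy":0,"dz":0.02,"rx":0,"ry":0,"rz":0,"hand":0.085},{"dx":0,"dy":0,"dz":0.02,"rx":0,"ry":0,"rz":0,"hand":0.085},{"dx":0,"dy":0,"dz":0.012,"rx":0,"ry":0,"rz":0,"hand":0.06},{"dx":0,"dy":0,"dz":0.006,"rx":0,"ry":0,"rz":0,"hand":0.04},{"dx":0,"dy":0,"dz":0,"rx":0,"ry":0,"rz":0,"hand":0.03},{"dx":0,"dy":0,"dz":0,"rx":0,"ry":0,"rz":0,"hand":0.025}]' 40
python3 -c "
from h import *
go(.4995,-.246,.188,16)
im=manip.get_image('side');cv2.imwrite('pics/s1.png',cv2.resize(im['frame'][120:320,180:380,::-1],(600,600)))"
```

```text
clock: 4.02
position: [0.5, -0.2462, 0.191]
ee_rot: [0.0, 0.601, 0.799, 0.0]
contact_force: [0.6, 0.3, -0.4]
width: 0.0385
gripper_force: 0.0
t 4.02 pos [ 0.5    -0.2462  0.191 ] yaw 16.13 tilt 0.04  d_tool [ 0.4 -0.4  3. ] mm  rz 0.13  F [ 0.6  0.3 -0.4] w 0.0385
```

View pics/s1.png

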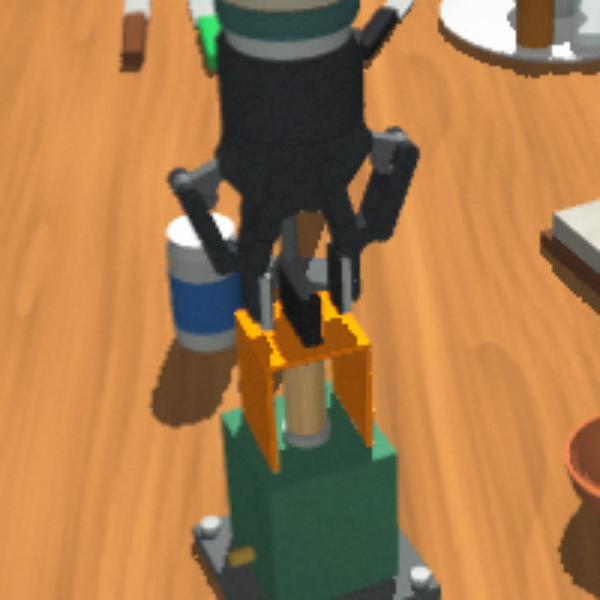

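The fingers straddle the tab, one on each side, above the roof. I'll close and lift.

```bash
python3 -m pendant '[{"dx":0,"dy":0,"dz":0.002,"rx":0,"ry":0,"rz":0,"hand":0.02},{"dx":0,"dy":0,"dz":0,"rx":0,"ry":0,"rz":0,"hand":0.01},{"dx":0,"dy":0,"dz":0,"rx":0,"ry":0,"rz":0,"hand":0},{"dx":0,"dy":0,"dz":0,"rx":0,"ry":0,"rz":0,"hand":0},{"dx":0,"dy":0,"dz":0,"rx":0,"ry":0,"rz":0,"hand":0},{"dx":0,"dy":0,"dz":0,"rx":0,"ry":0,"rz":0,"hand":0}]' 50
python3 -c "
from h import *
go(.4995,-.246,.29,16)"
```

```text
clock: 4.57
position: [0.5003, -0.2472, 0.189]
ee_rot: [0.001, 0.601, 0.799, 0.0]
contact_force: [-0.6, 1.5, 5.5]
width: 0.0113
gripper_force: 49.1
t 4.57 pos [ 0.5003 -0.2472  0.189 ] yaw 16.06 tilt 0.07  d_tool [   1.3   -0.3 -101. ] mm  rz 0.06  F [-0.6  1.5  5.5] w 0.0113
```

```bash
python3 -m pendant '[{"dx":0,"dy":0,"dz":-0.004,"rx":0,"ry":0,"rz":0,"hand":0},{"dx":0,"dy":0,"dz":-0.008,"rx":0,"ry":0,"rz":0,"hand":0},{"dx":0,"dy":0,"dz":-0.01,"rx":0,"ry":0,"rz":0,"hand":0},{"dx":0,"dy":0,"dz":-0.01,"rx":0,"ry":0,"rz":0,"hand":0},{"dx":0,"dy":0,"dz":-0.01,"rx":0,"ry":0,"rz":0,"hand":0},{"dx":0,"dy":0,"dz":-0.01,"rx":0,"ry":0,"rz":0,"hand":0},{"dx":0,"dy":0,"dz":-0.01,"rx":0,"ry":0,"rz":0,"hand":0},{"dx":0,"dy":0,"dz":-0.01,"rx":0,"ry":0,"rz":0,"hand":0},{"dx":0,"dy":0,"dz":-0.01,"rx":0,"ry":0,"rz":0,"hand":0},{"dx":0,"dy":0,"dz":-0.01,"rx":0,"ry":0,"rz":0,"hand":0},{"dx":0,"dy":0,"dz":-0.008,"rx":0,"ry":0,"rz":0,"hand":0},{"dx":0,"dy":0,"dz":0,"rx":0,"ry":0,"rz":0,"hand":0}]'
python3 - <<'E'
from h import *
go(.516,.191,.29,-10.6)
# bore/block top from the side view: green top corners, and plunger handle top
im=manip.get_image('side');cv2.imwrite('pics/s2.png',cv2.resize(im['frame'][100:350,160:420,::-1],(780,600)[:2] if 0 else (624,600)))
E
```

```text
clock: 5.57
position: [0.5008, -0.2476, 0.2905]
ee_rot: [0.002, 0.601, 0.799, 0.0]
contact_force: [0.8, -0.1, -1.1]
width: 0.011
gripper_force: 48.8
t 5.57 pos [ 0.5008 -0.2476  0.2905] yaw 16.07 tilt 0.22  d_tool [ 4.172e+02  1.360e+02 -3.000e-01] mm  rz 26.67  F [ 0.8 -0.1 -1.1] w 0.0110
```

View pics/s2.png

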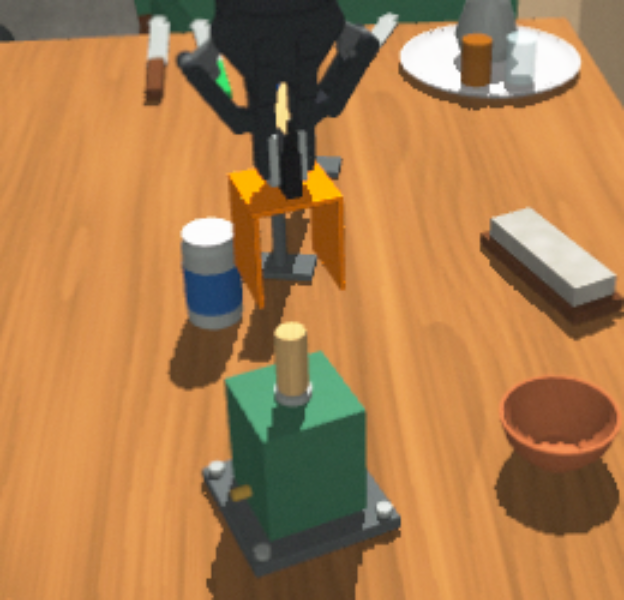

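The hood hangs level in the gripper, clear of the bare plunger, whose handle top is at crop (291,332). Next I'll travel to the rail.

```bash
python3 -m pendant '[{"dx":0.01,"dy":0.003,"dz":0,"rx":0,"ry":0,"rz":0,"hand":0},{"dx":0.02,"dy":0.007,"dz":0,"rx":0,"ry":0,"rz":0,"hand":0},{"dx":0.025,"dy":0.008,"dz":0,"rx":0,"ry":0,"rz":2,"hand":0},{"dx":0.025,"dy":0.008,"dz":0,"rx":0,"ry":0,"rz":2,"hand":0},{"dx":0.026,"dy":0.007,"dz":0,"rx":0,"ry":0,"rz":2,"hand":0},{"dx":0.026,"dy":0.006,"dz":0,"rx":0,"ry":0,"rz":2,"hand":0},{"dx":0.026,"dy":0.005,"dz":0,"rx":0,"ry":0,"rz":2,"hand":0},{"dx":0.026,"dy":0.004,"dz":0,"rx":0,"ry":0,"rz":2,"hand":0},{"dx":0.026,"dy":0.003,"dz":0,"rx":0,"ry":0,"rz":2,"hand":0},{"dx":0.026,"dy":0.002,"dz":0,"rx":0,"ry":0,"rz":2,"hand":0},{"dx":0.015,"dy":0,"dz":0,"rx":0,"ry":0,"rz":2,"hand":0},{"dx":0.005,"dy":0,"dz":0,"rx":0,"ry":0,"rz":0,"hand":0}]'
python3 -c "
from h import *
go(.516,.191,.29,-10.6)"
```

```text
clock: 6.62
position: [0.5102, 0.0186, 0.2875]
ee_rot: [-0.001, 0.718, 0.696, -0.0]
contact_force: [0.7, -0.8, -2.1]
width: 0.0109
gripper_force: 48.8
t 6.62 pos [0.5102 0.0186 0.2875] yaw -1.78 tilt 0.17  d_tool [172.5   0.5  -2.1] mm  rz 8.82  F [ 0.7 -0.8 -2.1] w 0.0109
```

```bash
python3 -m pendant '[{"dx":0.01,"dy":0,"dz":0,"rx":0,"ry":0,"rz":2.2,"hand":0},{"dx":0.02,"dy":-0.001,"dz":0,"rx":0,"ry":0,"rz":2.2,"hand":0},{"dx":0.02,"dy":-0.002,"dz":0,"rx":0,"ry":0,"rz":2.2,"hand":0},{"dx":0.025,"dy":-0.003,"dz":0,"rx":0,"ry":0,"rz":2.2,"hand":0},{"dx":0.025,"dy":-0.004,"dz":0,"rx":0,"ry":0,"rz":0,"hand":0},{"dx":0.025,"dy":-0.004,"dz":0,"rx":0,"ry":0,"rz":0,"hand":0},{"dx":0.025,"dy":-0.004,"dz":0,"rx":0,"ry":0,"rz":0,"hand":0},{"dx":0.015,"dy":-0.002,"dz":0,"rx":0,"ry":0,"rz":0,"hand":0},{"dx":0.005,"dy":-0.001,"dz":0,"rx":0,"ry":0,"rz":0,"hand":0},{"dx":0,"dy":0,"dz":0,"rx":0,"ry":0,"rz":0,"hand":0},{"dx":0,"dy":0,"dz":0,"rx":0,"ry":0,"rz":0,"hand":0}]'
python3 - <<'E'
from h import *
go(.516,.191,.29,-10.6)
im=manip.get_image('side');a=manip.get_image('scene')['frame'][60:210,290:450,::-1];b=im['frame'][70:190,230:340,::-1]
cv2.imwrite('pics/s3.png',np.hstack([cv2.resize(b,(400,440)),cv2.resize(a,(400,440))]))
E
```

```text
clock: 7.53
position: [0.5158, 0.186, 0.2879]
ee_rot: [0.0, 0.77, 0.638, -0.001]
contact_force: [-0.5, 0.2, -1.2]
width: 0.0109
gripper_force: 48.8
t 7.53 pos [0.5158 0.186  0.2879] yaw -10.71 tilt 0.10  d_tool [ 5.  -0.7 -2.1] mm  rz -0.11  F [-0.5  0.2 -1.2] w 0.0109
```

View pics/s3.png

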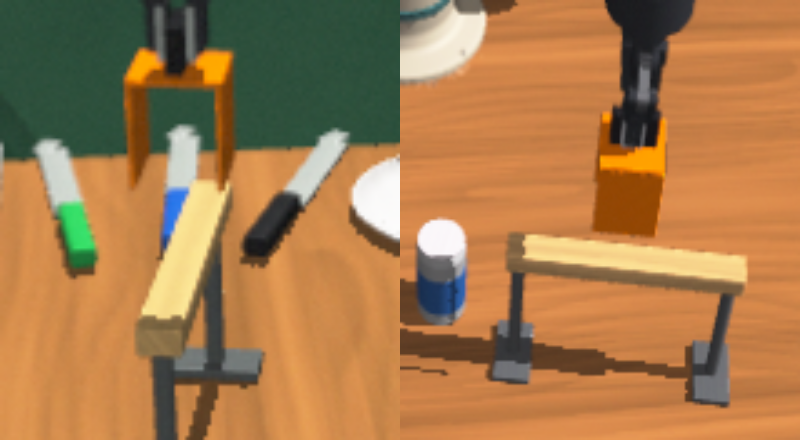

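The hood is level and in line above the rail. In the crop its lower near corners are at (135,188) and (220,188). I'll check its centring with a ray cast while descending to just above the rail.

```bash
python3 - <<'E'
from h import *
im=manip.get_image('side')
p=plane(im,[(230+135/3.636,70+188/3.667),(230+222/3.636,70+189/3.667)],.211);print(p.round(4),p.mean(0).round(4))
m=p.mean(0)[:2]-np.array([.516,.1905]);t=np.radians(-10.6);print('x,y of near end in rail',m@[np.cos(t),np.sin(t)],m@[-np.sin(t),np.cos(t)])
E
python3 -m pendant '[{"dx":0,"dy":0,"dz":0.005,"rx":0,"ry":0,"rz":0,"hand":0},{"dx":0,"dy":0,"dz":0.01,"rx":0,"ry":0,"rz":0,"hand":0},{"dx":0,"dy":0,"dz":0.01,"rx":0,"ry":0,"rz":0,"hand":0},{"dx":0,"dy":0,"dz":0.01,"rx":0,"ry":0,"rz":0,"hand":0},{"dx":0,"dy":0,"dz":0.01,"rx":0,"ry":0,"rz":0,"hand":0},{"dx":0,"dy":0,"dz":0.005,"rx":0,"ry":0,"rz":0,"hand":0},{"dx":0,"dy":0,"dz":0,"rx":0,"ry":0,"rz":0,"hand":0}]'
python3 - <<'E'
from h import *
im=manip.get_image('side');a=manip.get_image('scene')['frame'][60:210,290:450,::-1];b=im['frame'][70:190,230:340,::-1]
cv2.imwrite('pics/s4.png',np.hstack([cv2.resize(b,(400,440)),cv2.resize(a,(400,440))]))
E
```

```text
[[0.4844 0.1544 0.211 ]
 [0.5403 0.1463 0.211 ]] [0.5124 0.1504 0.211 ]
x,y of near end in rail 0.0038095266157589583 -0.04010380887064909
clock: 8.27
position: [0.5149, 0.1866, 0.2362]
ee_rot: [-0.001, 0.77, 0.638, -0.002]
contact_force: [0.1, -0.2, -1.4]
width: 0.0111
gripper_force: 48.7
```

View pics/s4.png

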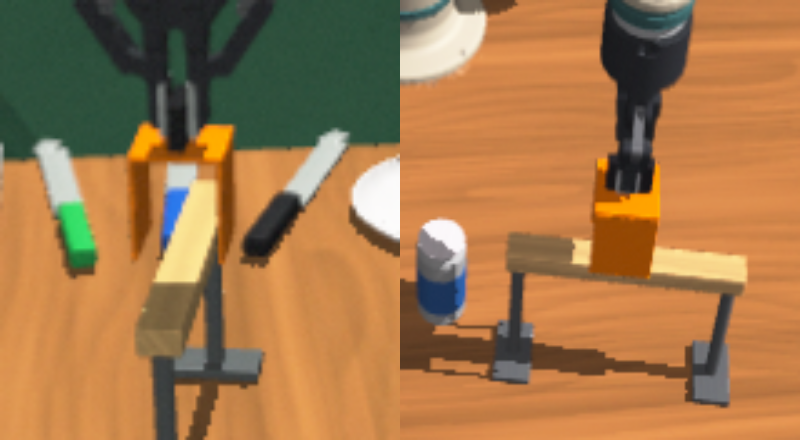

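The flaps straddle the rail. I'll lower it almost to seating.

```bash
python3 -m pendant '[{"dx":0,"dy":0,"dz":0.006,"rx":0,"ry":0,"rz":0,"hand":0},{"dx":0,"dy":0,"dz":0.01,"rx":0,"ry":0,"rz":0,"hand":0},{"dx":0,"dy":0,"dz":0.01,"rx":0,"ry":0,"rz":0,"hand":0},{"dx":0,"dy":0,"dz":0.01,"rx":0,"ry":0,"rz":0,"hand":0},{"dx":0,"dy":0,"dz":0.01,"rx":0,"ry":0,"rz":0,"hand":0},{"dx":0,"dy":0,"dz":0.01,"rx":0,"ry":0,"rz":0,"hand":0},{"dx":0,"dy":0,"dz":0.01,"rx":0,"ry":0,"rz":0,"hand":0},{"dx":0,"dy":0,"dz":0.006,"rx":0,"ry":0,"rz":0,"hand":0},{"dx":0,"dy":0,"dz":0.002,"rx":0,"ry":0,"rz":0,"hand":0},{"dx":0,"dy":0,"dz":0,"rx":0,"ry":0,"rz":0,"hand":0},{"dx":0,"dy":0,"dz":0,"rx":0,"ry":0,"rz":0,"hand":0}]'
```

```text
clock: 9.28
position: [0.5163, 0.187, 0.1645]
ee_rot: [0.0, 0.77, 0.638, 0.0]
contact_force: [0.3, 0.1, -1.5]
width: 0.0112
gripper_force: 48.8
```

```bash
python3 -m pendant '[{"dx":0,"dy":0,"dz":0.001,"rx":0,"ry":0,"rz":0,"hand":0},{"dx":0,"dy":0,"dz":0.001,"rx":0,"ry":0,"rz":0,"hand":0},{"dx":0,"dy":0,"dz":0,"rx":0,"ry":0,"rz":0,"hand":0},{"dx":0,"dy":0,"dz":0,"rx":0,"ry":0,"rz":0,"hand":0}]'
```

```text
clock: 9.62
position: [0.5161, 0.1869, 0.1626]
ee_rot: [0.0, 0.77, 0.638, 0.0]
contact_force: [-0.5, 0.2, -1.9]
width: 0.0116
gripper_force: 48.8
```

```bash
python3 -m pendant '[{"dx":0,"dy":0,"dz":0.001,"rx":0,"ry":0,"rz":0,"hand":0},{"dx":0,"dy":0,"dz":0.001,"rx":0,"ry":0,"rz":0,"hand":0},{"dx":0,"dy":0,"dz":0.001,"rx":0,"ry":0,"rz":0,"hand":0},{"dx":0,"dy":0,"dz":0,"rx":0,"ry":0,"rz":0,"hand":0},{"dx":0,"dy":0,"dz":0,"rx":0,"ry":0,"rz":0,"hand":0}]'
```

```text
clock: 10.03
position: [0.516, 0.1869, 0.1592]
ee_rot: [-0.0, 0.77, 0.638, -0.0]
contact_force: [-0.1, -0.4, -1.7]
width: 0.011
gripper_force: 48.8
```

```bash
python3 -m pendant '[{"dx":0,"dy":0,"dz":0.001,"rx":0,"ry":0,"rz":0,"hand":0},{"dx":0,"dy":0,"dz":0,"rx":0,"ry":0,"rz":0,"hand":0},{"dx":0,"dy":0,"dz":0,"rx":0,"ry":0,"rz":0,"hand":0}]'; python3 -m pendant '[{"dx":0,"dy":0,"dz":0.001,"rx":0,"ry":0,"rz":0,"hand":0},{"dx":0,"dy":0,"dz":0,"rx":0,"ry":0,"rz":0,"hand":0},{"dx":0,"dy":0,"dz":0,"rx":0,"ry":0,"rz":0,"hand":0}]'
```

```text
clock: 10.28
position: [0.5161, 0.1869, 0.1591]
ee_rot: [0.0, 0.77, 0.638, 0.0]
contact_force: [-2.6, -0.9, 5.8]
width: 0.0113
gripper_force: 49.5
clock: 10.53
position: [0.5161, 0.1869, 0.1591]
ee_rot: [0.0, 0.77, 0.638, 0.001]
contact_force: [-3.5, -0.3, 11.4]
width: 0.0109
gripper_force: 50.4
```

It's seated (11 N up). I'll ease off, open, then rise once clear.

```bash
python3 -m pendant '[{"dx":0,"dy":0,"dz":-0.001,"rx":0,"ry":0,"rz":0,"hand":0},{"dx":0,"dy":0,"dz":-0.0005,"rx":0,"ry":0,"rz":0,"hand":0.012},{"dx":0,"dy":0,"dz":0,"rx":0,"ry":0,"rz":0,"hand":0.02},{"dx":0,"dy":0,"dz":0,"rx":0,"ry":0,"rz":0,"hand":0.035},{"dx":0,"dy":0,"dz":0,"rx":0,"ry":0,"rz":0,"hand":0.05},{"dx":0,"dy":0,"dz":0,"rx":0,"ry":0,"rz":0,"hand":0.05},{"dx":0,"dy":0,"dz":0,"rx":0,"ry":0,"rz":0,"hand":0.05},{"dx":0,"dy":0,"dz":0,"rx":0,"ry":0,"rz":0,"hand":0.05},{"dx":0,"dy":0,"dz":0,"rx":0,"ry":0,"rz":0,"hand":0.05},{"dx":0,"dy":0,"dz":0,"rx":0,"ry":0,"rz":0,"hand":0.05}]'
python3 -m pendant '[{"dx":0,"dy":0,"dz":-0.008,"rx":0,"ry":0,"rz":0,"hand":0.05},{"dx":0,"dy":0,"dz":-0.015,"rx":0,"ry":0,"rz":0,"hand":0.05},{"dx":0,"dy":0,"dz":-0.02,"rx":0,"ry":0,"rz":0,"hand":0.05},{"dx":0,"dy":0,"dz":-0.02,"rx":0,"ry":0,"rz":0,"hand":0.05},{"dx":0,"dy":0,"dz":-0.02,"rx":0,"ry":0,"rz":0,"hand":0.05},{"dx":0,"dy":0,"dz":-0.015,"rx":0,"ry":0,"rz":0,"hand":0.05},{"dx":0,"dy":0,"dz":0,"rx":0,"ry":0,"rz":0,"hand":0.05}]'
python3 - <<'E'
from h import *
im=manip.get_image('side');a=manip.get_image('scene')['frame'];b=im['frame']
f=lambda i,x,y:cv2.resize(i[y:y+100,x:x+133,::-1],(400,300),interpolation=cv2.INTER_CUBIC)
cv2.imwrite('pics/s5.png',np.vstack([np.hstack([f(b,215,80),f(a,310,110)]),np.hstack([f(b,215,225),f(a,150,115)])]))
E
```

```text
clock: 11.37
position: [0.516, 0.1869, 0.1587]
ee_rot: [-0.0, 0.77, 0.638, 0.0]
contact_force: [-0.0, -0.8, -0.3]
width: 0.0498
gripper_force: 0.0
clock: 11.95
position: [0.5181, 0.1873, 0.261]
ee_rot: [0.002, 0.77, 0.638, 0.004]
contact_force: [0.7, -0.2, -0.1]
width: 0.0504
gripper_force: 0.0
```

View pics/s5.png

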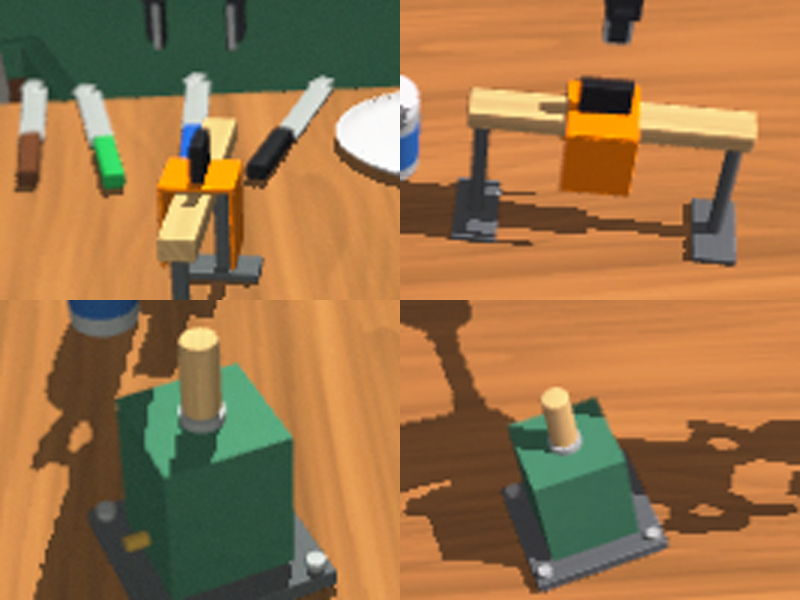

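The hood hangs astride the rail, let go and upright. The plunger handle's top is at (199,338) in the lower-left crop and (555,397) in the lower-right.

```bash
python3 - <<'E'
from h import *
sd=manip.get_image('side');sc=manip.get_image('scene')
s=3.0075
print(plane(sd,[(215+199/s-.3,225+38/3-.3)],.168).round(4),plane(sc,[(150+155/s-.3,115+97/3-.3)],.168).round(4))
rep=lambda im,o,pts:plane(im,np.array(pts)/[s,3]+o-.33,.11).round(4)
q=rep(sd,(215,225),[(118,102),(159,174),(292,137),(237,66)]);print(q,q.mean(0))
go(.4995,-.248,.25,16)
E
```

```text
[[ 0.4994 -0.2513  0.168 ]] [[ 0.499  -0.2504  0.168 ]]
[[ 0.4493 -0.2313  0.11  ]
 [ 0.4725 -0.2987  0.11  ]
 [ 0.5497 -0.2741  0.11  ]
 [ 0.5222 -0.2029  0.11  ]] [ 0.498425 -0.25175   0.11    ]
t 12.15 pos [0.5152 0.1867 0.2557] yaw -10.73 tilt 0.12  d_tool [-430.    65.4    5.9] mm  rz -26.73  F [-0.5 -0.1 -0.1] w 0.0499
```

```bash
python3 -m pendant '[{"dx":-0.03,"dy":0.005,"dz":0,"rx":0,"ry":0,"rz":0,"hand":0.06},{"dx":-0.038,"dy":0.006,"dz":0,"rx":0,"ry":0,"rz":0,"hand":0.06},{"dx":-0.04,"dy":0.006,"dz":0,"rx":0,"ry":0,"rz":0,"hand":0.06},{"dx":-0.04,"dy":0.006,"dz":0,"rx":0,"ry":0,"rz":0,"hand":0.06},{"dx":-0.04,"dy":0.006,"dz":0,"rx":0,"ry":0,"rz":0,"hand":0.06},{"dx":-0.04,"dy":0.006,"dz":0,"rx":0,"ry":0,"rz":0,"hand":0.06},{"dx":-0.04,"dy":0.006,"dz":0,"rx":0,"ry":0,"rz":0,"hand":0.06},{"dx":-0.04,"dy":0.006,"dz":0,"rx":0,"ry":0,"rz":0,"hand":0.06},{"dx":-0.04,"dy":0.006,"dz":0,"rx":0,"ry":0,"rz":0,"hand":0.06},{"dx":-0.04,"dy":0.006,"dz":0,"rx":0,"ry":0,"rz":0,"hand":0.06},{"dx":-0.03,"dy":0.005,"dz":0,"rx":0,"ry":0,"rz":0,"hand":0.06},{"dx":-0.015,"dy":0.002,"dz":0,"rx":0,"ry":0,"rz":0,"hand":0.06}]' >/dev/null
python3 -m pendant '[{"dx":0,"dy":0,"dz":0,"rx":0,"ry":0,"rz":0,"hand":0.06},{"dx":0,"dy":0,"dz":0,"rx":0,"ry":0,"rz":0,"hand":0.06},{"dx":0,"dy":0,"dz":0,"rx":0,"ry":0,"rz":0,"hand":0.06}]'
python3 - <<'E'
from h import *
go(.499,-.2505,.126,-10.7)
s=manip.get_state();im=manip.get_image('wrist')
hsv=cv2.cvtColor(im['frame'],cv2.COLOR_RGB2HSV);cv2.imwrite('pics/w2.png',im['frame'][:,:,::-1])
E
```

```text
clock: 13.4
position: [0.5, -0.2492, 0.2561]
ee_rot: [-0.001, 0.77, 0.638, 0.0]
contact_force: [-0.5, 0.4, 0.6]
width: 0.0601
gripper_force: 0.0
t 13.40 pos [ 0.5    -0.2492  0.2561] yaw -10.68 tilt 0.15  d_tool [ -1.8  -0.5 130.1] mm  rz 0.02  F [-0.5  0.4  0.6] w 0.0601
```

View pics/w2.png

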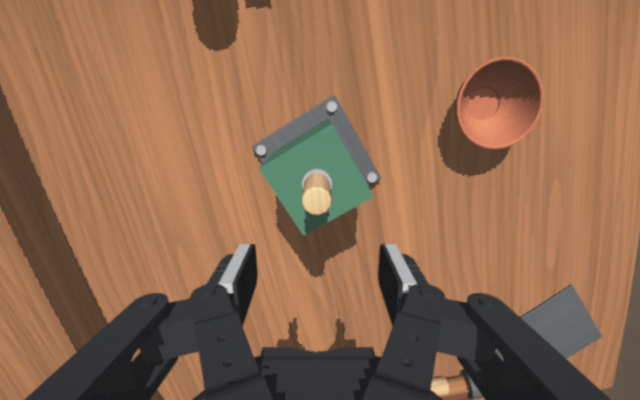

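The handle top is at (316,201), midway between the fingers (columns 255 and 380).

```bash
python3 - <<'E'
from h import *
s=manip.get_state();im=manip.get_image('wrist')
print(plane(im,[(316.5,201)],.168,s),plane(im,[(316.5,182)],.115,s))
E
python3 -m pendant '[{"dx":-0.002,"dy":0,"dz":0.01,"rx":0,"ry":0,"rz":0,"hand":0.06},{"dx":0,"dy":0,"dz":0.015,"rx":0,"ry":0,"rz":0,"hand":0.06},{"dx":0,"dy":0,"dz":0.015,"rx":0,"ry":0,"rz":0,"hand":0.06},{"dx":0,"dy":0,"dz":0.015,"rx":0,"ry":0,"rz":0,"hand":0.06},{"dx":0,"dy":0,"dz":0.015,"rx":0,"ry":0,"rz":0,"hand":0.06},{"dx":0,"dy":0,"dz":0.015,"rx":0,"ry":0,"rz":0,"hand":0.06},{"dx":0,"dy":0,"dz":0.015,"rx":0,"ry":0,"rz":0,"hand":0.06},{"dx":0,"dy":0,"dz":0.015,"rx":0,"ry":0,"rz":0,"hand":0.055},{"dx":0,"dy":0,"dz":0.01,"rx":0,"ry":0,"rz":0,"hand":0.05},{"dx":0,"dy":0,"dz":0.005,"rx":0,"ry":0,"rz":0,"hand":0.04},{"dx":0,"dy":0,"dz":0,"rx":0,"ry":0,"rz":0,"hand":0.035},{"dx":0,"dy":0,"dz":0,"rx":0,"ry":0,"rz":0,"hand":0.032}]' 20
python3 -c "
from h import *
go(.499,-.2505,.125,-10.7)"
```

```text
[[ 0.49922846 -0.24833967  0.168     ]] [[ 0.49931354 -0.24686318  0.115     ]]
clock: 14.5
position: [0.5001, -0.2526, 0.1269]
ee_rot: [0.0, 0.77, 0.638, 0.0]
contact_force: [0.0, 0.5, -0.8]
width: 0.0321
gripper_force: 0.0
t 14.50 pos [ 0.5001 -0.2526  0.1269] yaw -10.70 tilt 0.02  d_tool [ 1.9 -1.5  1.9] mm  rz -0.00  F [ 0.   0.5 -0.8] w 0.0321
```

```bash
python3 -m pendant '[{"dx":0.002,"dy":-0.001,"dz":0.002,"rx":0,"ry":0,"rz":0,"hand":0.03},{"dx":0,"dy":0,"dz":0,"rx":0,"ry":0,"rz":0,"hand":0.028},{"dx":0,"dy":0,"dz":0,"rx":0,"ry":0,"rz":0,"hand":0.026},{"dx":0,"dy":0,"dz":0,"rx":0,"ry":0,"rz":0,"hand":0.024},{"dx":0,"dy":0,"dz":0,"rx":0,"ry":0,"rz":0,"hand":0.022},{"dx":0,"dy":0,"dz":0,"rx":0,"ry":0,"rz":0,"hand":0.02},{"dx":0,"dy":0,"dz":0,"rx":0,"ry":0,"rz":0,"hand":0.02}]' 20
python3 -c "
from h import *
go(.499,-.2505,.125,-10.7)"
```

```text
clock: 15.08
position: [0.499, -0.2506, 0.1253]
ee_rot: [-0.0, 0.77, 0.638, -0.0]
contact_force: [-1.3, 0.5, 5.0]
width: 0.0231
gripper_force: 19.7
t 15.08 pos [ 0.499  -0.2506  0.1253] yaw -10.72 tilt 0.01  d_tool [ 0.1 -0.   0.3] mm  rz -0.02  F [-1.3  0.5  5. ] w 0.0231
```

```bash
python3 -m pendant '[{"dx":0,"dy":0,"dz":0,"rx":0,"ry":0,"rz":0,"hand":0.015},{"dx":0,"dy":0,"dz":-0.001,"rx":0,"ry":0,"rz":0,"hand":0.015},{"dx":0,"dy":0,"dz":-0.003,"rx":0,"ry":0,"rz":0,"hand":0.015},{"dx":0,"dy":0,"dz":-0.003,"rx":0,"ry":0,"rz":0,"hand":0.015},{"dx":0,"dy":0,"dz":-0.003,"rx":0,"ry":0,"rz":0,"hand":0.015},{"dx":0,"dy":0,"dz":-0.003,"rx":0,"ry":0,"rz":0,"hand":0.015},{"dx":0,"dy":0,"dz":-0.003,"rx":0,"ry":0,"rz":0,"hand":0.015},{"dx":0,"dy":0,"dz":-0.003,"rx":0,"ry":0,"rz":0,"hand":0.015},{"dx":0,"dy":0,"dz":-0.001,"rx":0,"ry":0,"rz":0,"hand":0.015},{"dx":0,"dy":0,"dz":0,"rx":0,"ry":0,"rz":0,"hand":0.015}]' 30
python3 -c "
from h import *
print(manip.get_state()['moment'])
go(.499,-.2505,.176,-10.7)"
```

```text
clock: 15.92
position: [0.4994, -0.2507, 0.1452]
ee_rot: [0.0, 0.77, 0.638, 0.0]
contact_force: [0.2, -0.5, -3.4]
width: 0.0231
gripper_force: 29.6
[ 0.00028162 -0.00403805 -0.03880699]
t 15.92 pos [ 0.4994 -0.2507  0.1452] yaw -10.73 tilt 0.03  d_tool [  0.2  -0.4 -30.8] mm  rz -0.03  F [ 0.2 -0.5 -3.4] w 0.0231
```

Forces are low and it carries just the plunger's weight (about 3.4 N). I'll draw the rest.

```bash
python3 -m pendant '[{"dx":0,"dy":0,"dz":-0.002,"rx":0,"ry":0,"rz":0,"hand":0.015},{"dx":0,"dy":0,"dz":-0.004,"rx":0,"ry":0,"rz":0,"hand":0.015},{"dx":0,"dy":0,"dz":-0.004,"rx":0,"ry":0,"rz":0,"hand":0.015},{"dx":0,"dy":0,"dz":-0.004,"rx":0,"ry":0,"rz":0,"hand":0.015},{"dx":0,"dy":0,"dz":-0.004,"rx":0,"ry":0,"rz":0,"hand":0.015},{"dx":0,"dy":0,"dz":-0.004,"rx":0,"ry":0,"rz":0,"hand":0.015},{"dx":0,"dy":0,"dz":-0.004,"rx":0,"ry":0,"rz":0,"hand":0.015},{"dx":0,"dy":0,"dz":-0.003,"rx":0,"ry":0,"rz":0,"hand":0.015},{"dx":0,"dy":0,"dz":-0.002,"rx":0,"ry":0,"rz":0,"hand":0.015},{"dx":0,"dy":0,"dz":0,"rx":0,"ry":0,"rz":0,"hand":0.015},{"dx":0,"dy":0,"dz":0,"rx":0,"ry":0,"rz":0,"hand":0.015},{"dx":0,"dy":0,"dz":0,"rx":0,"ry":0,"rz":0,"hand":0.015}]'
python3 - <<'E'
from h import *
go(.499,-.2505,.176,-10.7)
im=manip.get_image('side')['frame'];
cv2.imwrite('pics/s6.png',cv2.resize(im[80:330,200:450,::-1],(600,600),interpolation=cv2.INTER_CUBIC))
E
```

```text
clock: 16.92
position: [0.4992, -0.2506, 0.1756]
ee_rot: [-0.0, 0.77, 0.638, 0.0]
contact_force: [-0.2, 0.2, -4.2]
width: 0.0235
gripper_force: 29.7
t 16.92 pos [ 0.4992 -0.2506  0.1756] yaw -10.73 tilt 0.02  d_tool [ 0.  -0.2 -0.4] mm  rz -0.03  F [-0.2  0.2 -4.2] w 0.0235
```

View pics/s6.png

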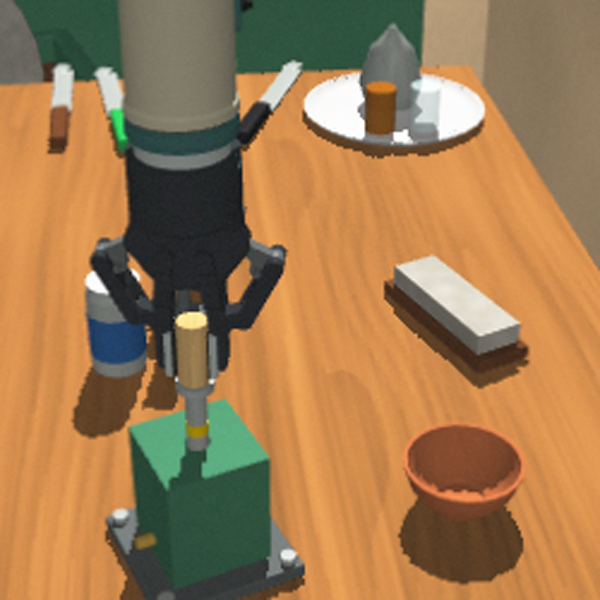

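The plunger stands upright with the yellow band at crop (197,430), clear of the block. Grey rod shows below it and no red. The lift was 50 mm, so I'm handing in.

```bash
python3 -c "
from rig import manip
print(manip.sign_off())"
```

```text
the job is handed in; nothing more can be done
None
```

I hung the hood upright astride the rail and let go of it, drew the plunger about 50 mm (yellow band clear, red hidden) and handed in still holding it at 16.9 s on the robot clock; the sign-off returned no verdict.

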